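Start the film inspection lamp and hold its shutter half open

ROBOT

A 6-joint arm with a two-finger parallel gripper is mounted at the origin on the work surface. World frame = base frame: x ahead of the robot, y to its left, z up, the work surface at z = 0. Lengths are in m, angles in rad, forces in N, time in s.
With the tool pointing down it reaches from about 0.25 to 0.775 m from the base axis. Payload 4 kg.
Tool frame: the origin (TCP) lies at the very end of the fingers, on their centre line; the grasp point (between the pads) lies 19 mm behind it; z points along the fingers, y is the direction in which the jaws open and shut (so a half turn about z gives the same grasp; the last joint's range is limited). The gripper opens to 94 mm and grips with 3 to 60 N. Pads are 16 mm wide; open, the fingers measure 119 mm over their backs; the gripper's body (75 mm by 177 mm) begins 78 mm behind the grasp point.
Start: joints at [-1.206, 0.087, 1.371, -0, 1.684, -0.103], TCP at [0.248, -0.491, 0.206] pointing down, gripper open.
Joint ranges: [-3.1, 3.1], [-0.76, 2.03], [0.27, 2.55], [-1.08, 4.22], [0.17, 2.65], [-2.57, 2.57]. Speed limits (rad/s): [2.79, 2.79, 3.14, 3.14, 3.14, 3.14].

INTERFACE

Orientations are given as a unit quaternion [w, x, y, z].
In Python, from rig import env gives the robot as it stands.
- The arm moves only by the shell command python3 -m handwheel 'ROWS' [FORCE]. ROWS is a JSON object of lists of equal length, an entry for each row: "rot": the turn, a rotation vector about the tool's x, y, z in degrees, a list of three; "slide": the shift along the tool's x, y, z in m, a list of three; "hand": the opening, from 0 (shut) to 1 (fully open). In form: {"rot": [[wx, wy, wz], ...], "slide": [[tx, ty, tz], ...], "hand": [hand, ...]}. A call has 1 to 20 rows; each row shifts and turns the commanded pose from where the row before left it, along the tool's axes as they then stand; what a row does not reach is not made up. A row lasts 1/12 s, in which the tool goes at most 41.7 mm and 7.16 degrees, less where a joint would pass 70% of its speed; a pose out of reach is approached as far as the arm can. A call with a gripper value outside its range is refused whole. The fingers move at their own pace and stop on an object; FORCE is the grip in N (left out, the last holds). Time passes only in rows, so rows that do not move let the fingers close. It gives the time, the measured TCP pose, the force and the opening at its end, in the units of the state.
- env.get_state(): the state, without advancing time (a new reading comes with each control period).
- env.get_image(name): name is "scene" or "top" or "wrist"; returns a dict with "frame" (480x640x3 uint8, red, green, blue), "camera_matrix" (3x3 intrinsics, pixels), "dist" ([k1, k2, p1, p2, k3] as OpenCV has them; the pictures are not rectified), "eye" and "rotation" of the camera in the world. Camera axes: x right, y down, z forward; pixel columns grow to the right and rows downward; lengths in m; the calibration is good to about 2 mm. A picture is of the moment at which its call begins. There is no depth.
- env.hand_in(): hands the job in, once; it reports no verdict.
The state is a dict: "t": time; "joint_positions": joint angles; "qd": joint speeds; "effort": joint torques, N m; "eef_pos": TCP position; "tool_rot": TCP orientation; "wrist_force": force on the tool from outside, world axes, zero at the start; "moment": the same for the moment, N m; "opening": finger opening in m.
Only numpy, scipy, OpenCV 4.12 (cv2) and the standard library are available. Lean on these libraries where they do the work, as an engineer would, in place of code of your own. Each camera call takes 0.05 s, during which the arm holds its last target.

TASK

With the shutter still shut, twist the start knob on the control box clockwise all the way to its stop and let it spring back. Then slide the inspection lamp's sprung shutter by its upright tab to half of its travel, so that half of the window is uncovered, and finish while still holding it there: the spring would pull it shut. Leave the film can, the loupe and the film core where they are.

Things in the scene. Friction and masses are not known exactly. Their poses are not given: they have to be found in the camera images.
- lamp: Film inspection lamp: low grey box with dark steel top, 140 (x) x 240 (y) x 70 mm high, fixed to the bench; place and yaw (up to 0.6 rad either way) vary. Origin: centre of its underside. A white window in the top, 50 x 80 mm (x -25 to 25, y -90 to -10), is covered by the shut shutter. Two rails 7 mm high run along y at x = -42 and 42 mm, from y = -105 to 95.
- half_mark (a point): The longer, middle one of three short white marks on the lamp's top, outside the rail on its -x side: it stands for half travel. The marks beside it, 40 mm away along y on either side, stand for shut and open. A steel pointer on the shutter, in line with its tab, shows on them. In the lamp's frame: x = -57, y = 20, z = 70 mm.
- shutter (a joint): Travel of the steel shutter plate (74 x 90 mm, 3 mm thick) along the lamp's +y: 0 shut, 0.08 m fully open; half travel is 0.04. A spring pulls it shut: about 3 N when shut, 9 N at half, 15 N fully open. It does not stay where it is left.
- tab (a point): Centre of the black upright tab on the shutter, by which it is moved: 36 mm wide (lamp's x), 14 mm thick (lamp's y, the sliding direction), from 17 mm below this point (the plate is there) to 17 mm above it. With the shutter shut it lies at x = 0, y = -20, z = 91 mm in the lamp's frame; it moves with the shutter. Its axes are the lamp's.
- control: Lamp control box: grey, 100 x 100 x 60 mm high, fixed to the bench to the left or to the right of the lamp. Origin: centre of its underside. The start knob is on its top, in the middle.
- start_knob (a joint): Turn of the start knob: 0 at rest, grows clockwise seen from above, stop at 1.2 rad. A spring turns it back when let go: about 0.035 N m at rest, 0.155 N m at the stop.
- knob_grip (a point): Grip point of the start knob, on its vertical turning axis, 83 mm above the bench. The knob is a black bar 50 mm long, 14 mm wide, its flat sides free from 12 mm below this point (a round 48 mm flange lies there) to 12 mm above it. This point's x axis runs along the bar and turns with it; at rest the axes are those of the control box.
- film_can: Bystander: closed round film can, metal, 124 mm across, 30 mm high, loose on the bench on the other side of the lamp from the control box. Origin: centre of its underside.
- loupe: Bystander: black loupe, 42 mm across, 48 mm high, standing loose on the bench beyond the lamp. Origin: centre of its underside.
- film_core: Bystander: white plastic film core, a ring 76 mm across and 16 mm high, lying loose on the bench beyond the lamp. Origin: centre of its underside.
There are look-alikes about, which are no part of the job. Of the things shaped like the control, the grey one is meant.

How it is judged:
On the way, in this order (a step that is already met when the one before it is completed fails the run):
1. the start knob is twisted clockwise to its stop (value of joint start_knob above 1.1 rad), for 0.1 s.
2. the start knob is let go and has sprung back (value of joint start_knob below 0.12 rad and contact force between the fingers and start_knob below 0.2 N), for 0.1 s.
3. the fingers hold the shutter at half travel (value of joint shutter between 0.033 and 0.047 m and contact force between the fingers and shutter above 4 N), for 0.3 s.
At the end, for the whole second after the job is handed in: The shutter stands still within 7 mm of half travel (33 to 47 of 80 mm), held against its spring by the fingers (more than 4 N on it) and by nothing else; the start knob is back at rest (within 0.12 rad); film can, loupe and film core are within 20 mm of where they stood (all of step 3 and velocity of joint shutter between -0.01 and 0.01 m/s and contact force between each of film_can, loupe, film_core and shutter below 0.2 N and value of joint start_knob below 0.12 rad and distance of each of film_can, loupe, film_core from where it was at the start of the episode below 0.02 m); the arm keeps its last pose, push and grip.
It fails at once if the shutter is opened while the start knob is being twisted (value of joint start_knob above 0.5 rad and value of joint shutter above 0.012 m).
It fails at once if a bystander (film can, loupe, film core) is pushed away (distance of any of film_can, loupe, film_core from where it was at the start of the episode above 0.03 m).
It also fails if it takes over 48 s, if anything falls off the work surface, if the arm or the gripper's body presses on something with over 40 N, if the wrist force passes 120 N, or if a joint passes its speed limit or range.

## Working session

There is one attempt and no reset: what is moved stays moved. The work goes in short steps, Python scripts to look and compute and a shell command to move; the robot and the scene stay as the last step left them, time stands still between calls to the robot, and variables do not carry over. Pictures are saved under pics/ and viewed, and the job is handed in when it is done.

```bash
ls; mkdir -p pics
cat > h.py <<'E'
import numpy as np, cv2
from rig import env
def ray(im,uv):
    p=cv2.undistortPoints(np.array([[uv]],float),np.array(im["camera_matrix"]),np.array(im["dist"]))[0,0]
    d=np.array(im["rotation"])@np.array([p[0],p[1],1.]); return np.array(im["eye"]),d
def onz(im,uv,z):
    e,d=ray(im,uv); return e+d*(z-e[2])/d[2]
def proj(im,P):
    R=np.array(im["rotation"]).T; t=-R@np.array(im["eye"])
    return cv2.projectPoints(np.array(P,float).reshape(-1,3),cv2.Rodrigues(R)[0],t,np.array(im["camera_matrix"]),np.array(im["dist"]))[0][:,0]
def snap(n,f):
    im=env.get_image(n); cv2.imwrite("pics/"+f,im["frame"][:,:,::-1]); return im
E
python3 - <<'E'
from h import *
import pickle
for n in("top","scene"):
    im=snap(n,n+"0.png"); pickle.dump(im,open(n+"0.pkl","wb")); print(n,im["eye"],np.round(im["rotation"],3).tolist())
print(env.get_state())
E
```

```text
pics
top [ 0.35385419 -0.06781955  1.37125229] [-0.048, 0.709, -0.702, 0.049]
scene [ 1.30169923 -0.38803236  0.84658654] [-0.34, 0.765, 0.503, -0.214]
{'t': 0.1, 'joint_positions': array([-1.20610942e+00,  8.78580350e-02,  1.37209288e+00, -1.75443623e-05,
        1.68359248e+00, -1.03118942e-01]), 'qd': array([-0.00029598, -0.00197913, -0.00310391,  0.00060792,  0.00018562,
       -0.00107361]), 'effort': array([ 2.56260340e-03, -3.41255522e+01, -3.03299654e+01,  7.21981446e-02,
        3.04870738e-02, -9.51519473e-05]), 'eef_pos': array([ 0.24781546, -0.49045498,  0.20443902]), 'tool_rot': array([-9.65903066e-04,  9.72768967e-01,  2.31774860e-01, -1.35842331e-04]), 'wrist_force': array([-0.06357891,  0.85936028,  0.61552567]), 'moment': array([ 0.02531175, -0.01322705,  0.01754685]), 'opening': 0.09414144837366557}
```

```bash
cat >> h.py <<'E'
from scipy.spatial.transform import Rotation as Ro
_g=env.get_image
def fix(im):
    r=np.array(im["rotation"])
    if r.size==4: im=dict(im); im["rotation"]=Ro.from_quat(r[[1,2,3,0]]).as_matrix()
    return im
def snap(n,f):
    im=fix(_g(n)); cv2.imwrite("pics/"+f,im["frame"][:,:,::-1]); return im
E
python3 - <<'E'
from h import *
import pickle
for n in("top","scene"):
    im=fix(pickle.load(open(n+"0.pkl","rb"))); print(im["rotation"].round(2), proj(im,[[0,0,0],[.5,0,0],[.5,.3,0]]))
E
```

```text
[[ 0.01 -0.99  0.14]
 [-1.   -0.01 -0.  ]
 [ 0.   -0.14 -0.99]] [[286.04386295 502.44148214]
 [290.29619351 269.01888152]
 [157.05087342 267.69050777]]
[[ 0.4   0.62 -0.67]
 [ 0.92 -0.26  0.3 ]
 [ 0.01 -0.74 -0.68]] [[263.40686226 148.9379583 ]
 [328.25304613 248.80201512]
 [429.85229443 218.99441828]]
```

View pics/top0.png

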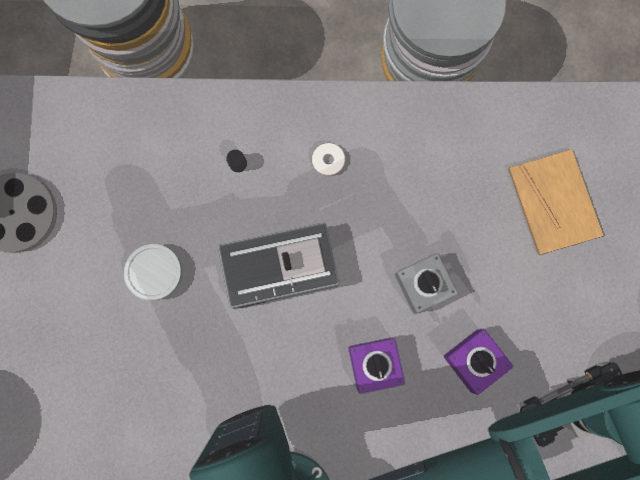

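View pics/scene0.png

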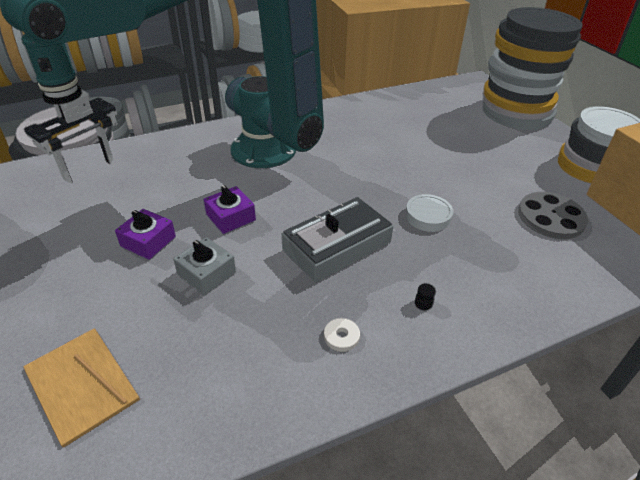

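Run:
```python
from h import *
im=cv2.imread("pics/top0.png")
a=cv2.resize(im[215:315,210:350],None,fx=5.5,fy=5.5,interpolation=cv2.INTER_CUBIC)
b=cv2.resize(im[240:330,380:480],None,fx=6,fy=6,interpolation=cv2.INTER_CUBIC)
cv2.imwrite("pics/a.png",a);cv2.imwrite("pics/b.png",b)
```

```text
(no output)
```

View pics/a.png

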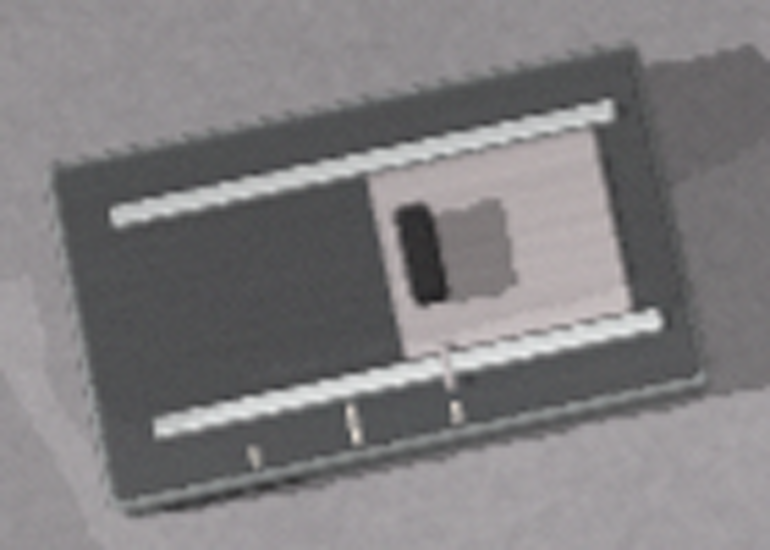

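View pics/b.png

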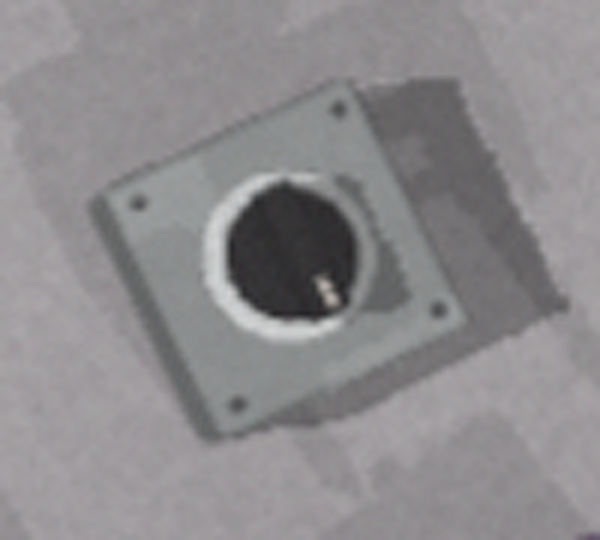

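Run:
```python
from h import *
import pickle
im=fix(pickle.load(open("top0.pkl","rb")))
A=lambda x,y:(210+(x+.5)/5.5-.5,215+(y+.5)/5.5-.5)
B=lambda x,y:(380+(x+.5)/6-.5,240+(y+.5)/6-.5)
def fit(L,W): # 2D rigid
    L=np.array(L,float);W=np.array(W)[:,:2];l=L-L.mean(0);w=W-W.mean(0)
    th=np.arctan2((l[:,0]*w[:,1]-l[:,1]*w[:,0]).sum(),(l*w).sum())
    R=np.array([[np.cos(th),-np.sin(th)],[np.sin(th),np.cos(th)]]);o=W.mean(0)-R@L.mean(0)
    return th,o,R,W-(L@R.T+o)
pts=[((42,.095),(113,217)),((42,-.105),(613,110)),((-42,.095),(157,429)),((-42,-.105),(660,320))]
L=[(p[0][0]/1000,p[0][1]) for p in pts];W=[onz(im,A(*p[1]),.077) for p in pts]
th,o,R,r=fit(L,W);print("lamp rails",th,o,(r*1000).round(1).tolist())
L+=[(-.057,.02),(-.057,-.02),(-.057,.06)];W+=[onz(im,A(*p),.07) for p in((353,424),(457,412),(255,456))]
th,o,R,r=fit(L,W);print("lamp",th,o,(r*1000).round(1).tolist())
print("tab top", onz(im,A(423,254),.108)[:2], "exp",R@[0,-.02]+o,"half",R@[0,.02]+o)
S=[(339,108),(438,309),(237,404),(138,203)]
W=[onz(im,B(*s),.06) for s in S];c=np.mean(W,0);print("ctl",c,[np.linalg.norm(W[i]-W[i-1]) for i in range(4)])
e=W[1]-W[0];e2=W[2]-W[1];print("ctl angle along bar",np.arctan2(e[1],e[0]),np.arctan2(e2[1],e2[0]))
print("mark",onz(im,B(328,290),.095),"flange",onz(im,B(285,257),.071))
for n,uv,z in(("can",(152,269),.03),("loupe",(236,158),.048),("core",(328,157),.016)):print(n,onz(im,uv,z))
pickle.dump((th,o,c),open("fit.pkl","wb"))
im2=fix(pickle.load(open("scene0.pkl","rb")))
P=[R@[0,-.02]+o,R@[0,-.02]+o];print(proj(im2,[[*P[0],.108],[*c[:2],.095]]))
```

```text
lamp rails 0.22521596238381525 [0.50254383 0.02357329] [[0.4, -0.2], [-0.0, 0.7], [0.0, -0.9], [-0.4, 0.4]]
lamp 0.22621849438967703 [0.50189931 0.02348373] [[1.1, -0.2], [0.5, 0.8], [0.8, -0.8], [0.1, 0.5], [1.7, 0.7], [-2.2, -0.5], [-2.1, -0.6]]
tab top [0.50570111 0.00287387] exp [0.50638519 0.0039933 ] half [0.49741343 0.04297416]
ctl [ 0.46830052 -0.29909735  0.06      ] [np.float64(0.08077228319455192), np.float64(0.0798148398318708), np.float64(0.08011495652158053), np.float64(0.07958377298101743)]
ctl angle along bar -2.69950086405879 2.019274362122622
mark [ 0.45334502 -0.30670346  0.095     ] flange [ 0.4667958  -0.29612485  0.071     ]
can [0.49379581 0.30285844 0.03      ]
loupe [0.74285144 0.12297674 0.048     ]
core [ 0.75709618 -0.08278285  0.016     ]
[[332.1513576  216.65687966]
 [201.33748501 244.67093508]]
```

```bash
cat >> h.py <<'E'
def to(p,ang):
    s=env.get_state(); R=Ro.from_quat(s["tool_rot"][[1,2,3,0]]).as_matrix()
    c,n=np.cos(ang),np.sin(ang)
    T=np.array([[c,n,0],[n,-c,0],[0,0,-1.]])
    print("t",s["t"],"p",s["eef_pos"].round(4),"yaw",round(np.arctan2(R[1,0],R[0,0]),4),"F",s["wrist_force"].round(2),"M",s["moment"].round(3),"open",round(s["opening"],4),"j6",s["joint_positions"].round(3))
    print("tool slide (in current axes)",(R.T@(np.array(p)-s["eef_pos"])).round(4),"rot deg",np.rad2deg(Ro.from_matrix(R.T@T).as_rotvec()).round(2))
E
python3 -c "
from h import *
to([.468,-.299,.16],.442)"
```

```text
t 0.1 p [ 0.2478 -0.4905  0.2044] yaw 0.4678 F [-0.06  0.86  0.62] M [ 0.025 -0.013  0.018] open 0.0941 j6 [-1.206  0.088  1.372 -0.     1.684 -0.103]
tool slide (in current axes) [ 0.2829 -0.0715  0.0446] rot deg [-0.11 -0.01  1.48]
```

```bash
python3 -m handwheel '{"rot":[[0,0,0],[0,0,0],[0,0,0],[0,0,0],[0,0,0],[0,0,0],[0,0,0],[0,0,0],[0,0,0],[0,0,0],[0,0,0],[0,0,0],[0,0,1.5],[0,0,0],[0,0,0]],"slide":[[0.0236,-0.006,0],[0.0236,-0.006,0],[0.0236,-0.006,0],[0.0236,-0.006,0],[0.0236,-0.006,0],[0.0236,-0.006,0],[0.0236,-0.006,0.0075],[0.0236,-0.006,0.0075],[0.0236,-0.006,0.0075],[0.0236,-0.006,0.0075],[0.0236,-0.006,0.0075],[0.0236,-0.006,0.007],[0,0,0],[0,0,0],[0,0,0]],"hand":[1,1,1,1,1,1,1,1,1,1,1,1,1,1,1]}' 50
python3 -c "
from h import *
to([.468,-.299,.074],.442)
im=snap('wrist','w1.png')
im2=snap('top','t1.png')
print(proj(im,[[.468,-.299,.083],[.468,-.299,.071]]))"
```

```text
t: 1.35
eef_pos: [0.4681, -0.2987, 0.1604]
tool_rot: [-0.0, 0.976, 0.22, -0.0]
wrist_force: [0.8, 0.8, 0.6]
opening: 0.0937
t 1.35 p [ 0.4681 -0.2987  0.1604] yaw 0.4427 F [0.79 0.83 0.56] M [0.003 0.044 0.014] open 0.0937 j6 [-0.67   0.113  1.432 -0.     1.598  0.458]
tool slide (in current axes) [-0.0002  0.0003  0.0864] rot deg [-0.04  0.05  0.04]
[[321.47978159 245.98175938]
 [321.44401131 240.46408016]]
```

View pics/w1.png

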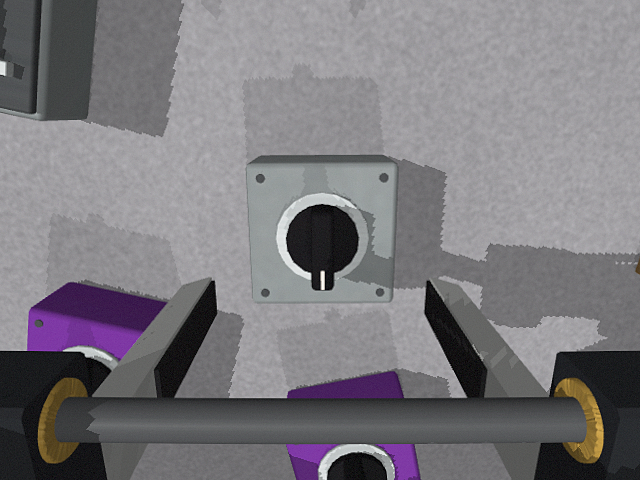

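The wrist view shows the grey box centred, with its bar at column 322 (predicted 321.5) and the white tick at (322,280), aligned with the jaws. I'll descend now.

```bash
python3 -m handwheel '{"rot":[[0,0,0],[0,0,0],[0,0,0],[0,0,0],[0,0,0],[0,0,0]],"slide":[[0,0,0.025],[0,0,0.025],[0,0,0.02],[0,0,0.0155],[0,0,0],[0,0,0]],"hand":[1,1,1,1,1,1]}' 50
python3 -m handwheel '{"rot":[[0,0,0],[0,0,0],[0,0,0],[0,0,0],[0,0,0],[0,0,0],[0,0,0],[0,0,0],[0,0,0],[0,0,0]],"slide":[[0,0,0],[0,0,0],[0,0,0],[0,0,0],[0,0,0],[0,0,0],[0,0,0],[0,0,0],[0,0,0],[0,0,0]],"hand":[0,0,0,0,0,0,0,0,0,0]}' 50
python3 -c "
from h import *
to([.468,-.299,.074],.442)"
```

```text
t: 1.95
eef_pos: [0.4675, -0.2992, 0.075]
tool_rot: [-0.001, 0.976, 0.219, -0.001]
wrist_force: [0.0, -0.1, 0.4]
opening: 0.0939
t: 2.78
eef_pos: [0.4683, -0.2989, 0.0754]
tool_rot: [-0.0, 0.976, 0.219, -0.0]
wrist_force: [-0.2, -0.0, -0.3]
opening: 0.0309
t 2.7833 p [ 0.4683 -0.2989  0.0754] yaw 0.4417 F [-0.23 -0.02 -0.27] M [ 0.028 -0.069  0.009] open 0.0309 j6 [-0.67   0.161  1.55  -0.     1.43   0.459]
tool slide (in current axes) [-0.0003 -0.0001  0.0014] rot deg [-0.    0.   -0.02]
```

Still closing.

```bash
python3 -m handwheel '{"rot":[[0,0,0],[0,0,0],[0,0,0],[0,0,0],[0,0,0],[0,0,0]],"slide":[[0,0,0],[0,0,0],[0,0,0],[0,0,0],[0,0,0],[0,0,0]],"hand":[0,0,0,0,0,0]}' 50
python3 -c "
from h import *
to([.468,-.299,.074],.442)"
```

```text
t: 3.28
eef_pos: [0.4686, -0.2997, 0.0755]
tool_rot: [0.001, 0.976, 0.219, 0.0]
wrist_force: [3.1, -3.7, -1.8]
opening: 0.0135
t 3.2833 p [ 0.4686 -0.2997  0.0755] yaw 0.4415 F [ 3.13 -3.73 -1.84] M [-0.612 -0.327  0.048] open 0.0135 j6 [-6.700e-01  1.610e-01  1.550e+00 -1.000e-03  1.429e+00  4.590e-01]
tool slide (in current axes) [-0.0003 -0.0009  0.0015] rot deg [ 0.09 -0.01 -0.03]
```

```bash
python3 -m handwheel '{"rot":[[0,0,5],[0,0,6],[0,0,6],[0,0,6],[0,0,6],[0,0,6],[0,0,6],[0,0,6],[0,0,6],[0,0,5],[0,0,4],[0,0,3],[0,0,0],[0,0,0]],"slide":[[0,0,0],[0,0,0],[0,0,0],[0,0,0],[0,0,0],[0,0,0],[0,0,0],[0,0,0],[0,0,0],[0,0,0],[0,0,0],[0,0,0],[0,0,0],[0,0,0]],"hand":[0,0,0,0,0,0,0,0,0,0,0,0,0,0]}' 55
python3 -c "
from h import *
to([.468,-.299,.0755],.442-1.2)
im=snap('wrist','w2.png')"
```

```text
t: 4.45
eef_pos: [0.4684, -0.3007, 0.0755]
tool_rot: [0.002, 0.941, -0.34, 0.001]
wrist_force: [1.7, -6.2, -3.7]
opening: 0.0133
t 4.45 p [ 0.4684 -0.3007  0.0755] yaw -0.6931 F [ 1.66 -6.2  -3.7 ] M [-0.935 -0.317  0.211] open 0.0133 j6 [-0.671  0.161  1.55  -0.002  1.428  1.593]
tool slide (in current axes) [-0.0015 -0.001   0.    ] rot deg [ 0.13 -0.16  3.72]
```

View pics/w2.png

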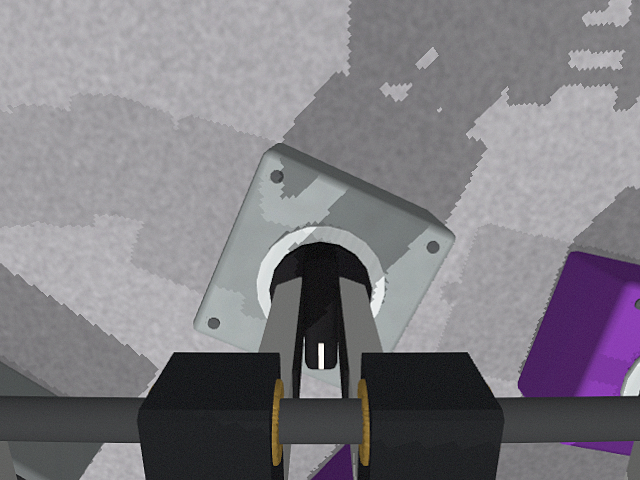

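The bar (tick at (321,355)) turned with the jaws, about 65°. I'll go on to the stop.

```bash
python3 -m handwheel '{"rot":[[0,0,2],[0,0,2],[0,0,1],[0,0,1],[0,0,0],[0,0,0],[0,0,0]],"slide":[[0,0,0],[0,0,0],[0,0,0],[0,0,0],[0,0,0],[0,0,0],[0,0,0]],"hand":[0,0,0,0,0,0,0]}' 55
python3 -c "
from h import *
to([.468,-.299,.0755],.442-1.2)
im=snap('wrist','w3.png')"
```

```text
t: 5.08
eef_pos: [0.4684, -0.3008, 0.0755]
tool_rot: [0.002, 0.922, -0.388, 0.001]
wrist_force: [0.5, -5.7, -3.2]
opening: 0.0134
t 5.0833 p [ 0.4684 -0.3008  0.0755] yaw -0.7962 F [ 0.54 -5.71 -3.17] M [-0.957 -0.26   0.666] open 0.0134 j6 [-0.671  0.161  1.55  -0.003  1.428  1.697]
tool slide (in current axes) [-0.0016 -0.0009 -0.    ] rot deg [ 0.14 -0.17 -2.19]
```

View pics/w3.png

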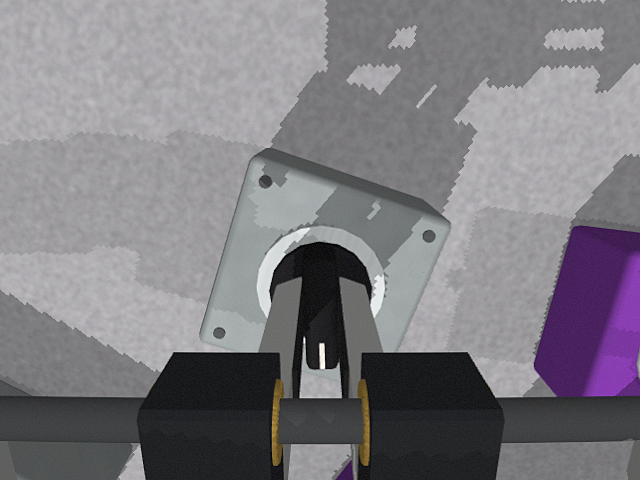

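The vertical moment jumped from 0.21 to 0.67 N m, so the knob is at its stop. Releasing.

```bash
python3 -m handwheel '{"rot":[[0,0,0],[0,0,0],[0,0,0],[0,0,0],[0,0,0],[0,0,0],[0,0,0],[0,0,0],[0,0,0],[0,0,0],[0,0,0],[0,0,0],[0,0,0],[0,0,0],[0,0,0],[0,0,0],[0,0,0]],"slide":[[0,0,0],[0,0,0],[0,0,0],[0,0,0],[0,0,0],[0,0,0],[0,0,0],[0,0,0],[0,0,0],[0,0,0],[0,0,0],[0,0,0],[0,0,0],[0,0,0],[0,0,0],[0,0,0],[0,0,0]],"hand":[1,1,1,1,1,1,1,1,1,1,1,1,1,1,1,1,1]}' 30
python3 -c "
from h import *
to([.468,-.299,.17],.442-1.2)
im=snap('wrist','w4.png')"
```

```text
t: 6.55
eef_pos: [0.4683, -0.299, 0.0755]
tool_rot: [0.0, 0.922, -0.388, 0.0]
wrist_force: [-0.1, -0.5, -0.3]
opening: 0.0938
t 6.55 p [ 0.4683 -0.299   0.0755] yaw -0.7976 F [-0.12 -0.47 -0.34] M [ 0.035  0.001 -0.007] open 0.0938 j6 [-0.67   0.161  1.55  -0.     1.43   1.698]
tool slide (in current axes) [-0.0002  0.0003 -0.0945] rot deg [ 0.   -0.   -2.27]
```

View pics/w4.png

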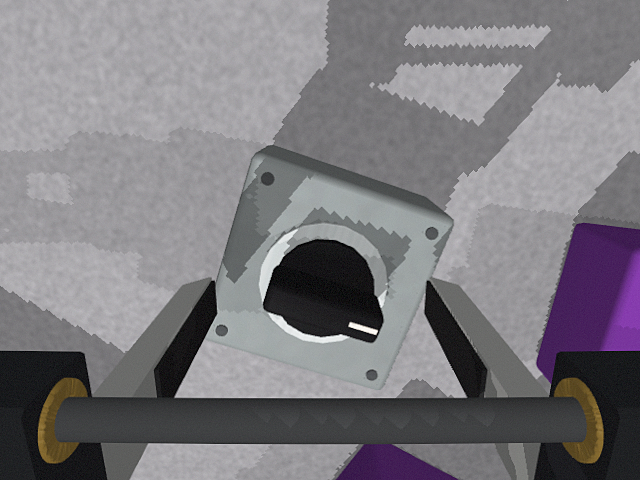

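The knob is back in line with the box edges (tick at (363,328), screw edges parallel) and touches nothing. I'll raise, then go to the tab.

```bash
python3 -m handwheel '{"rot":[[0,0,0],[0,0,0],[0,0,0],[0,0,0],[0,0,-6],[0,0,-6],[0,0,-6],[0,0,-6],[0,0,-6],[0,0,-6],[0,0,-6],[0,0,-6],[0,0,-6],[0,0,-4.7],[0,0,0]],"slide":[[0,0,-0.025],[0,0,-0.035],[0,0,-0.035],[0,0,-0.025],[0,0,0],[0,0,0],[0,0,0],[0,0,0],[0,0,0],[0,0,0],[0,0,0],[0,0,0],[0,0,0],[0,0,0],[0,0,0]],"hand":[1,1,1,1,1,1,1,1,1,1,1,1,1,1,1]}'
python3 -c "
from h import *
to([.506,.0035,.18],.226)"
```

```text
t: 7.85
eef_pos: [0.4683, -0.299, 0.1955]
tool_rot: [0.0, 0.993, 0.114, -0.0]
wrist_force: [-0.0, 0.6, 0.1]
opening: 0.0941
t 7.85 p [ 0.4683 -0.299   0.1955] yaw 0.2282 F [-0.04  0.64  0.1 ] M [-0.01  -0.007 -0.04 ] open 0.0941 j6 [-0.67   0.102  1.375 -0.     1.665  0.672]
tool slide (in current axes) [ 0.1052 -0.2861  0.0155] rot deg [0.   0.   0.13]
```

```bash
python3 -m handwheel '{"rot":[[0,0,0],[0,0,0],[0,0,0],[0,0,0],[0,0,0],[0,0,0],[0,0,0],[0,0,0],[0,0,0],[0,0,0],[0,0,0],[0,0,0],[0,0,0]],"slide":[[0.0105,-0.0286,0],[0.0105,-0.0286,0],[0.0105,-0.0286,0],[0.0105,-0.0286,0],[0.0105,-0.0286,0],[0.0105,-0.0286,0],[0.0105,-0.0286,0],[0.0105,-0.0286,0],[0.0105,-0.0286,0],[0.0105,-0.0286,0],[0,0,0.0155],[0,0,0],[0,0,0]],"hand":[1,1,1,1,1,1,1,1,1,1,1,1,1]}'
python3 -c "
from h import *
to([.506,.0035,.079],.226)
im=snap('wrist','w5.png')
print(proj(im,[[.506,.0035,.108]]))"
```

```text
t: 8.93
eef_pos: [0.5056, 0.0035, 0.1792]
tool_rot: [0.0, 0.994, 0.113, -0.001]
wrist_force: [-0.6, -0.6, 0.9]
opening: 0.0943
t 8.9333 p [0.5056 0.0035 0.1792] yaw 0.2262 F [-0.56 -0.56  0.87] M [ 0.024  0.033 -0.067] open 0.0943 j6 [-1.050e-01 -3.000e-03  1.517e+00 -1.000e-03  1.630e+00  1.240e+00]
tool slide (in current axes) [6.000e-04 1.000e-04 1.002e-01] rot deg [-0.01  0.13  0.01]
[[321.21356546 247.68130056]]
```

View pics/w5.png

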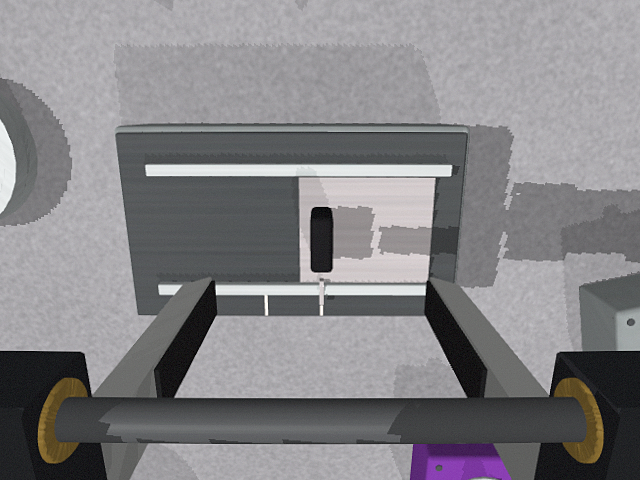

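The tab is at (321,239) between the jaws, the lamp is square to the picture, and the pointer is on the shut mark (321,310). Descend and grip.

```bash
python3 -m handwheel '{"rot":[[0,0,0],[0,0,0],[0,0,0],[0,0,0],[0,0,0],[0,0,0],[0,0,0]],"slide":[[0.003,0,0.025],[0,0,0.025],[0,0,0.025],[0,0,0.015],[0,0,0.0095],[0,0,0],[0,0,0]],"hand":[1,1,1,1,1,1,1]}' 50
python3 -m handwheel '{"rot":[[0,0,0],[0,0,0],[0,0,0],[0,0,0],[0,0,0],[0,0,0],[0,0,0],[0,0,0],[0,0,0],[0,0,0],[0,0,0],[0,0,0],[0,0,0],[0,0,0],[0,0,0],[0,0,0]],"slide":[[0,0,0],[0,0,0],[0,0,0],[0,0,0],[0,0,0],[0,0,0],[0,0,0],[0,0,0],[0,0,0],[0,0,0],[0,0,0],[0,0,0],[0,0,0],[0,0,0],[0,0,0],[0,0,0]],"hand":[0,0,0,0,0,0,0,0,0,0,0,0,0,0,0,0]}' 50
python3 -c "
from h import *
to([.506,.0035,.079],.226)"
```

```text
t: 9.57
eef_pos: [0.5096, 0.0033, 0.0811]
tool_rot: [0.0, 0.994, 0.112, 0.0]
wrist_force: [-0.0, -0.3, 0.5]
opening: 0.0942
t: 10.9
eef_pos: [0.5092, 0.0037, 0.0804]
tool_rot: [0.0, 0.994, 0.113, 0.0]
wrist_force: [-0.4, -1.2, -0.4]
opening: 0.0133
t 10.9 p [0.5092 0.0037 0.0804] yaw 0.2268 F [-0.39 -1.18 -0.36] M [-0.198 -0.059  0.016] open 0.0133 j6 [-1.040e-01  5.600e-02  1.655e+00 -1.000e-03  1.430e+00  1.240e+00]
tool slide (in current axes) [-0.0032 -0.0005  0.0014] rot deg [0.03 0.   0.04]
```

```bash
python3 -m handwheel '{"rot":[[0,0,0],[0,0,0],[0,0,0],[0,0,0],[0,0,0],[0,0,0],[0,0,0],[0,0,0],[0,0,0],[0,0,0],[0,0,0],[0,0,0]],"slide":[[0,-0.003,0],[0,-0.005,0],[0,-0.005,0],[0,-0.005,0],[0,-0.005,0],[0,-0.005,0],[0,-0.005,0],[0,-0.004,0],[0,-0.003,0],[0,0,0],[0,0,0],[0,0,0]],"hand":[0,0,0,0,0,0,0,0,0,0,0,0]}' 50
python3 -c "
from h import *
to([.506-.009,.0035+.039,.079],.226)
im=snap('wrist','w6.png')
im=snap('top','t6.png'); cv2.imwrite('pics/t6c.png',cv2.resize(cv2.imread('pics/t6.png')[215:315,210:350],None,fx=5.5,fy=5.5,interpolation=cv2.INTER_CUBIC))
snap('scene','s6.png')"
```

```text
t: 11.9
eef_pos: [0.5006, 0.0414, 0.0805]
tool_rot: [0.002, 0.994, 0.113, 0.0]
wrist_force: [2.5, -8.0, -1.4]
opening: 0.0138
t 11.9 p [0.5006 0.0414 0.0805] yaw 0.2267 F [ 2.5 -8.  -1.4] M [-1.169 -0.357 -0.068] open 0.0138 j6 [-0.028  0.041  1.672 -0.004  1.428  1.317]
tool slide (in current axes) [-0.0033 -0.0019  0.0014] rot deg [ 0.24 -0.02  0.04]
```

View pics/w6.png

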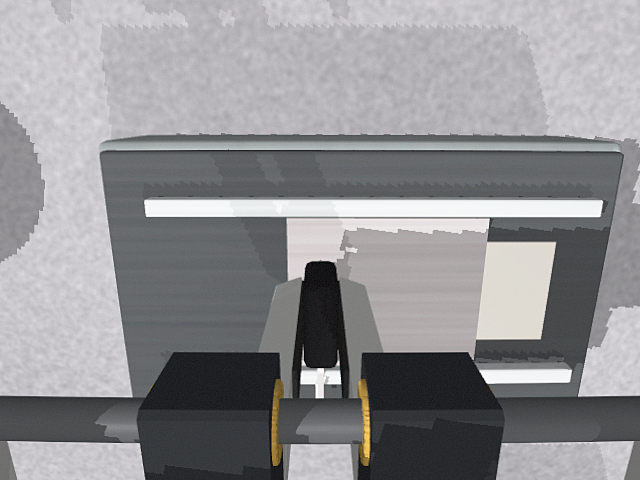

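View pics/t6c.png

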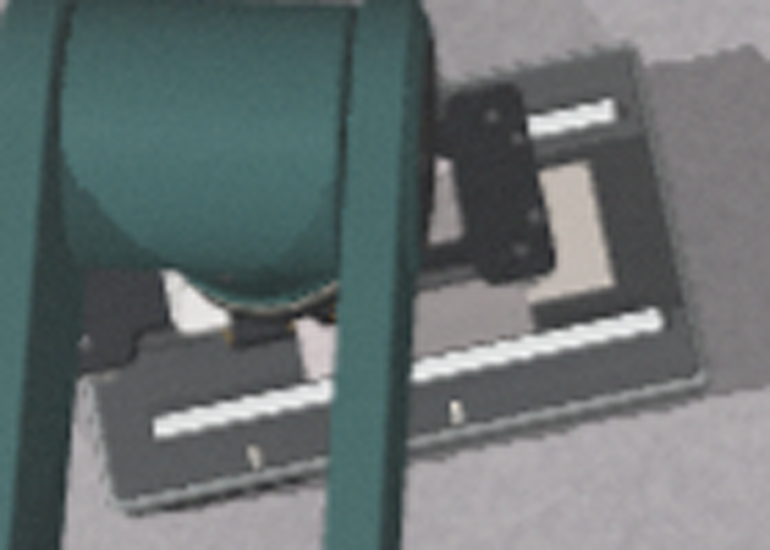

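View pics/s6.png

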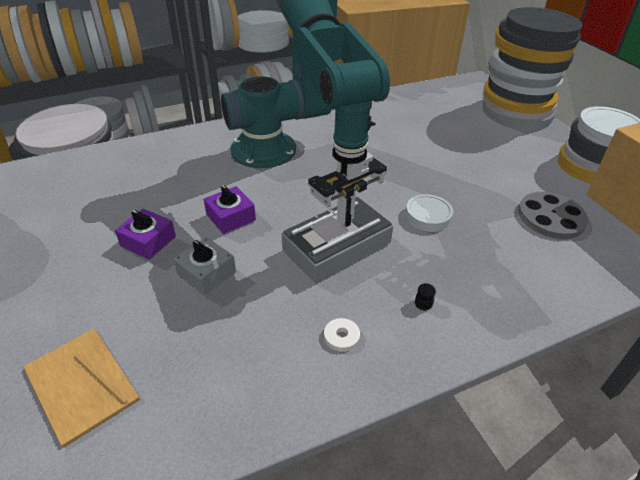

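Run:
```python
from h import *
import pickle
th,o,c=pickle.load(open("fit.pkl","rb")); R=np.array([[np.cos(th),-np.sin(th)],[np.sin(th),np.cos(th)]])
im=fix(env.get_image("top"));w=fix(env.get_image("wrist"))
A=lambda x,y:(210+(x+.5)/5.5-.5,215+(y+.5)/5.5-.5)
L=lambda im,uv,z:(R.T@(onz(im,uv,z)[:2]-o)*1000).round(1)
print("shut edge left,right:",L(im,A(400,330),.073),L(im,A(620,270),.073))
print("now left(298,345) right(530,300):",L(im,A(300,350),.073),L(im,A(530,305),.073))
print("wrist rail ends(y95,-105)",L(w,(145,208),.077),L(w,(603,208),.077),"plate",L(w,(288,235),.073),L(w,(488,235),.073),"window edge",L(w,(556,242),.07))
to([.5006,.0414,.0805],.226)
```

```text
shut edge left,right: [-23.6  -5.1] [-19.  -93.7]
now left(298,345) right(530,300): [-22.9  34.4] [-24.8 -56.5]
wrist rail ends(y95,-105) [42.6 93.7] [  42.6 -105.2] plate [29.3 32.6] [ 29.3 -57.3] window edge [ 25.  -90.6]
t 12.15 p [0.5006 0.0413 0.0805] yaw 0.2265 F [ 1.42 -8.39 -2.77] M [-1.181 -0.317 -0.081] open 0.0136 j6 [-0.028  0.041  1.672 -0.004  1.428  1.317]
tool slide (in current axes) [-0.     -0.0001 -0.    ] rot deg [ 0.24 -0.02  0.03]
```

Every estimate puts the travel at 37–39.5 mm. I'll nudge 1.5 mm and hold.

```bash
python3 -m handwheel '{"rot":[[0,0,0],[0,0,0],[0,0,0],[0,0,0],[0,0,0],[0,0,0],[0,0,0],[0,0,0]],"slide":[[0,-0.0015,0],[0,0,0],[0,0,0],[0,0,0],[0,0,0],[0,0,0],[0,0,0],[0,0,0]],"hand":[0,0,0,0,0,0,0,0]}' 50
python3 - <<'E'
from h import *
to([.5006,.0414,.0805],.226)
snap('wrist','w7.png'); im=snap('scene','s7.png')
a=cv2.imread('pics/scene0.png').astype(int);b=cv2.imread('pics/s7.png').astype(int)
for n,(x,y) in dict(can=(430,213),loupe=(425,296),core=(342,335),knob=(203,255)).items():
    print(n,np.abs(a[y-25:y+25,x-25:x+25]-b[y-25:y+25,x-25:x+25]).mean())
cv2.imwrite('pics/s7k.png',cv2.resize(im["frame"][225:300,160:250,::-1],None,fx=6,fy=6))
E
```

```text
t: 12.82
eef_pos: [0.5003, 0.0427, 0.0805]
tool_rot: [0.002, 0.994, 0.113, 0.0]
wrist_force: [2.4, -8.1, -2.2]
opening: 0.0139
t 12.8167 p [0.5003 0.0427 0.0805] yaw 0.2265 F [ 2.45 -8.12 -2.17] M [-1.165 -0.373 -0.026] open 0.0139 j6 [-0.025  0.04   1.672 -0.004  1.428  1.32 ]
tool slide (in current axes) [-0.      0.0014 -0.    ] rot deg [ 0.25 -0.02  0.03]
can 11.4992
loupe 6.9516
core 12.624133333333333
knob 16.8436
```

View pics/w7.png

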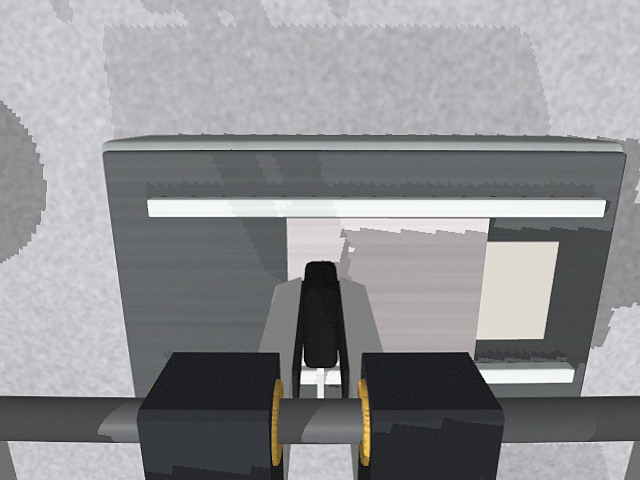

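View pics/s7k.png

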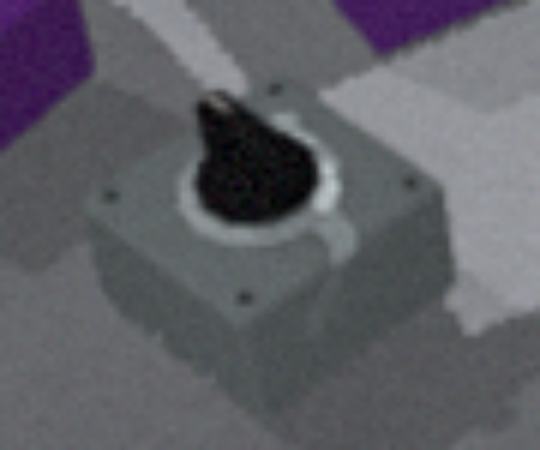

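The pointer and tab have moved on (plate edge at column 489, window's far edge at 559) and about half the window is open. The knob is at rest, and the bystanders stand where they did in the scene view, differing only in shadows. Handing in.

```bash
python3 -c "
from rig import env
print(env.hand_in()); s=env.get_state(); print(s['t'],s['eef_pos'],s['wrist_force'])"
```

```text
the job is handed in; nothing more can be done
None
the job is handed in; nothing more can be done
```

I twisted the grey box's start knob clockwise to its stop with the shutter still shut, then released it. After that I pulled the shutter to about half travel by its tab and handed in while still gripping it. The hand-in gave no verdict.

- **Knob:** the twist reached about 1.24 rad of tool turn, and the moment rose from 0.21 to 0.67 N m as it met the stop. After release it sprang back in line with the box, and the last scene picture still showed it at rest.
- **Shutter:** the TCP moved 40 mm along the lamp. Before a final 1.5 mm nudge, single estimates of the travel from the pictures were 37, 37.5 and 39.5 mm. That puts the end at about 39–41 mm, and I did not measure it again after the nudge. The spring pull on the wrist was about 8.5 N, against 9 N expected at half travel, with a 50 N grip.
- **Bystanders:** the arm never went near the film can, loupe or film core, and by eye they had not moved. A simple pixel difference around each of them was not zero (about 7–13 grey levels). I put that down to the arm's changed shadows and did not check it further.

The whole run took about 13 s of the 48 s allowed.

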